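Dress the gift-set display in a craft shop

TASK

Set up the display of the new gift set: put the dark wooden tray in the middle of the slate slab, lengthwise with it, then stand the long cardboard gift box flat inside the tray, then stand the clay owl upright on the middle of the box. Last, put the picture tile face up on the little sloped easel, its short edge down against the lip and square in the middle. Leave the cup, the jar, the dish and the hand stamp where they are.

Things in the scene. Friction and masses are not known exactly. Their poses are not given: they have to be found in the camera images.
- plinth: Fixed dark slate slab lying on the table, 170 (its x) x 110 (its y) x 12 mm high. Origin: centre of its underside; z up. Its place and yaw vary.
- easel: Fixed grey-painted easel, 50 mm wide (y; the tile overhangs 7 mm each side, free space there), 100 deep (x), 88 high. Origin: underside centre, z up. The slope rises to its +x at 35 deg from level; its low -x end, with the lip (14 mm proud), faces the robot. The slope surface is 56 mm straight above the origin, the lip 45 mm down-slope of there: a seated tile's underside centre is there.
- tray: Loose open-topped dark wooden tray, outside 130 (its x) x 66 (its y) x 20 mm high, walls and floor 5 mm thick (inside 120 x 56 x 15 mm deep), about 0.13 kg. Origin: centre of its underside; z up. Starts flat on the table.
- giftbox: Loose closed brown cardboard gift box with a pale paper band round its middle, rigid, 100 (its x) x 40 (its y) x 50 mm high, about 0.15 kg. Origin: centre of its underside; z up. Starts flat on the table; it goes with its length along the tray's length.
- owl: Loose small brown clay owl, round body of 36 mm diameter (foot 31 mm), upright sides from 8 to 38 mm height, 50 mm high plus two 6 mm ears, about 0.07 kg. Origin: centre of its underside; z up, its face to its -x (which way it faces does not matter). Starts standing on the table.
- tile: Loose white ceramic picture tile, 90 (its x) x 64 (its y) x 12 mm thick, a blue motif on its upper face, about 0.15 kg. Origin: centre of its underside; z out of the picture face. Starts flat on the table, face up. On the easel its x lies along the slope, either way round.
- cup: Bystander, loose: pale stoneware cup, 64 mm across the rim, 60 mm high. Origin: centre of its underside.
- jar: Bystander, loose: amber glass jar with a metal lid, 52 mm across, 60 mm high. Origin: centre of its underside.
- dish: Bystander, loose: small blue bowl, 72 mm across, 28 mm high. Origin: centre of its underside.
- stamp: Bystander, loose: hand stamp, pale wooden square foot 46 x 46 x 20 mm with a black knob, 63 mm high in all. Origin: centre of its underside.

How it is judged:
By the outcome, as a careful person would: the job done as asked, in the order asked, and still so for the second after the job is handed in, with the robot touching nothing.
It also fails if it takes over 120 s, if anything falls off the work surface, if the arm or the gripper's body presses on something with over 40 N, if the wrist force passes 120 N, or if a joint passes its speed limit or range.

ROBOT

A 6-joint arm with a two-finger parallel gripper is mounted at the origin on the work surface. World frame = base frame: x ahead of the robot, y to its left, z up, the work surface at z = 0. Lengths are in mm, angles in rad, forces in N, time in s.
With the tool pointing down it reaches from about 400 to 925 mm from the base axis. Payload 12.5 kg.
Tool frame: the origin (TCP) lies at the centre of the arm's flange, where the gripper is bolted on; the fingertips stand 190 mm ahead of it and the grasp point (between the pads) lies 171 mm ahead of it; z points along the fingers, y is the line along which they close (so a half turn about z gives the same grasp; the last joint's range is limited). The gripper opens to 95 mm and grips with 3 to 60 N. Pads are 20 mm wide; open, the fingers measure 119 mm over their backs; the gripper's body (75 mm by 180 mm) begins 59 mm behind the grasp point.
Start: joints at [1.059, 0.491, 1.559, -0, 1.092, -0.106], TCP at [246.698, 574.252, 404.761] pointing down, gripper open.
Joint ranges: [-3.1, 3.1], [-0.84, 2.19], [0.05, 2.79], [-1.13, 4.28], [0.06, 2.93], [-2.69, 2.69]. Speed limits (rad/s): [2.22, 2.22, 2.79, 3.14, 3.14, 3.14].

INTERFACE

Orientations are given as [roll, pitch, yaw] about the fixed x, y, z axes, in that order (R = Rz(yaw) Ry(pitch) Rx(roll)).
In Python, from cell import env, read_camera, search_frame, cut_out gives the robot as it stands. The module is installed in compiled form; this text tells all that it offers.
- The arm moves only by the tool move_arm, never from a script. Its argument "commands" is a list of rows, each a list of 3 entries, a list of its own where there are three numbers: the shift along the world's x, y, z normalised to -1 to 1, where 1 is 0.03 m, then the turn about the world's z normalised to -1 to 1, where 1 is 0.08 rad, then the opening, from -1 (shut) to 1 (fully open), so that 0 is half open. A call has 1 to 20 rows; each row shifts and turns the commanded pose from where the row before left it; what a row does not reach is not made up. A row lasts 1/12 s, in which the tool goes at most 41.7 mm and 7.16 degrees, less where a joint would pass 70% of its speed; a pose out of reach is approached as far as the arm can. A call with a number of a shift or a turn outside -1 to 1 is refused whole. A call with a gripper value outside its range is refused whole. The fingers move at their own pace and stop on an object; the grip force is fixed at half the most. Time passes only in rows, so rows that do not move let the fingers close. It gives the time, the measured TCP pose, the force, the opening and the grip force at its end, in the units of the state.
- env.state(): the state, without advancing time (a new reading comes with each control period).
- read_camera(name): name is "side" or "top"; returns a dict with "image" (420x560x3 uint8, red, green, blue), "fx", "fy", "cx", "cy" (pixels), "D" ([k1, k2, p1, p2, k3] as OpenCV has them; the pictures are not rectified), "rvec" (rotation vector, rad) and "tvec" (3), from world to camera coordinates, as OpenCV has them. Camera axes: x right, y down, z forward; pixel columns grow to the right and rows downward; lengths in mm; the calibration is good to about 2 mm. A picture is of the moment at which its call begins. There is no depth.
- env.job_done(): hands the job in; it is judged then, once.
Trained networks look in a picture, given as the dict that the camera call returned (one of the last four; its "shot" number tells which), for a name from the list of things; names that differ only in an ending like _2 or _b are one class to them, and where a whole thing is asked for, a point or a joint stands for the part that bears it (a point fixed in the world has none). Each returns a list of dicts, best first, with "confidence" (0 to 1); they miss things now and then, are a little off and sometimes report something else, mostly with a low value. They report only what shows in the picture. A call takes as long as a camera call.
- search_frame(thing, picture): "at" ([column, row] in pixels, amid what is visible of it).
- cut_out(thing, picture): "region" (420x560 bool, what is visible of it) and "at" ([column, row] in pixels, amid what is visible of it).
The state is a dict: "t": time; "joints": joint angles; "qvel": joint speeds; "tau": joint torques, N m; "eef_pos": TCP position; "tcp_rot": TCP orientation; "ft_force": force on the tool from outside, world axes, zero at the start; "moment": the same for the moment, N m; "opening": opening from 0.0 (shut) to 1.0 (fully open); "grip_force": force on a finger pad.
Only numpy, scipy, OpenCV 4.12 (cv2) and the standard library are available. Lean on these libraries where they do the work, as an engineer would, in place of code of your own. Each camera call takes 0.05 s, during which the arm holds its last target. There are 200 camera calls.

## Working session

There is one attempt and no reset: what is moved stays moved. The work goes in short steps, Python scripts to look and compute and a tool call to move; the robot and the scene stay as the last step left them, time stands still between calls to the robot, and variables do not carry over. Pictures are saved under pics/ and viewed, at most 14 in all, crops included, and the job is handed in when it is done.

Besides the shell and the picture viewer there is one more tool, called after "Request:" as name([rows], argument=value, ...), one row to a line, values as JSON. move_arm: Moves the arm, as the interface text tells. Its arguments: {"type":"object","properties":{"commands":{"type":"array","items":{"type":"array"}}},"required":["commands"]}

```bash
mkdir -p pics; cat > h.py <<'E'
import numpy as np, cv2
from cell import env, read_camera, search_frame, cut_out
def K(c): return np.array([[c['fx'],0,c['cx']],[0,c['fy'],c['cy']],[0,0,1.]])
def ray(c,px):
    u=cv2.undistortPoints(np.array([[px]],float),K(c),np.array(c['D'],float))[0,0]
    R=cv2.Rodrigues(np.array(c['rvec'],float))[0]; t=np.array(c['tvec'],float).ravel()
    return -R.T@t, R.T@np.array([u[0],u[1],1.])
def onz(c,px,z):
    o,d=ray(c,px); return o+d*(z-o[2])/d[2]
def proj(c,P):
    return cv2.projectPoints(np.array(P,float).reshape(-1,3),np.array(c['rvec'],float),np.array(c['tvec'],float),K(c),np.array(c['D'],float))[0].reshape(-1,2)
def save(c,n): cv2.imwrite('pics/'+n,cv2.cvtColor(c['image'],cv2.COLOR_RGB2BGR))
E
python3 - <<'E'
from h import *
for n in ['top','side']:
    c=read_camera(n); save(c,n+'1.png')
    o,_=ray(c,(280,210)); print(n,o.round(),c['fx'])
    for th,z in dict(plinth=12,easel=50,tray=20,giftbox=50,owl=50,tile=12,cup=60,jar=60,dish=28,stamp=60).items():
        r=cut_out(th,c)
        for x in r[:2]:
            m=x['region'].astype(np.uint8); ys,xs=np.nonzero(m)
            s=''
            if n=='top' and m.sum()>20:
                cn=max(cv2.findContours(m,0,1)[0],key=cv2.contourArea).reshape(-1,2)
                P=np.array([onz(c,p,z)[:2] for p in cn]).astype(np.float32)
                s=cv2.minAreaRect(P)
            print(n,th,round(x['confidence'],2),np.round(x['at']),m.sum(),(xs.min(),xs.max(),ys.min(),ys.max()),s and [np.round(q,1) for q in s])
E
```

```text
top [ 419.  -20. 1247.] 511.57862176103254
top plinth 0.82 [357. 189.] 3063 (np.int64(333), np.int64(380), np.int64(154), np.int64(221)) [array([ 633.8, -176.7]), array([112.2, 167.8]), np.float64(89.7)]
top easel 0.83 [203. 182.] 1034 (np.int64(191), np.int64(215), np.int64(162), np.int64(207)) [array([641.6, 193.6]), array([110.4,  58.3]), np.float64(0.1)]
top easel 0.49 [287. 164.] 330 (np.int64(275), np.int64(294), np.int64(155), np.int64(175)) [array([684.3,  -2.1]), array([45.4, 48.8]), np.float64(88.9)]
top tray 0.97 [159. 265.] 1501 (np.int64(145), np.int64(174), np.int64(238), np.int64(293)) [array([450.7, 304.7]), array([ 70. , 134.2]), np.float64(87.7)]
top giftbox 0.74 [249. 271.] 864 (np.int64(239), np.int64(259), np.int64(250), np.int64(292)) [array([434.1,  85.1]), array([46.9, 98. ]), np.float64(89.3)]
top giftbox 0.43 [358. 190.] 3141 (np.int64(333), np.int64(381), np.int64(153), np.int64(222)) [array([ 626.8, -172.2]), array([167.2, 111.9]), np.float64(0.1)]
top owl 0.59 [335. 262.] 198 (np.int64(325), np.int64(340), np.int64(257), np.int64(274)) [array([ 443.3, -11
[... 1445 characters left out ...]
4(314), np.int64(363), np.int64(242), np.int64(278)) 
side owl 0.7 [350. 200.] 280 (np.int64(343), np.int64(359), np.int64(187), np.int64(208)) 
side tile 0.83 [359. 151.] 530 (np.int64(345), np.int64(380), np.int64(146), np.int64(164)) 
side tile 0.45 [286. 172.] 1949 (np.int64(249), np.int64(320), np.int64(153), np.int64(192)) 
side cup 0.73 [325. 118.] 444 (np.int64(320), np.int64(339), np.int64(108), np.int64(134)) 
side jar 0.8 [242. 207.] 581 (np.int64(232), np.int64(253), np.int64(192), np.int64(223)) 
side dish 0.59 [279. 221.] 570 (np.int64(267), np.int64(296), np.int64(208), np.int64(231)) 
side stamp 0.76 [235. 386.] 782 (np.int64(221), np.int64(254), np.int64(368), np.int64(402))
```

```bash
python3 -c "
import cv2,numpy as np
a=cv2.imread('pics/top1.png');b=cv2.imread('pics/side1.png')
cv2.imwrite('pics/both.png',cv2.resize(np.vstack([a,b]),None,fx=.71,fy=.71))"
```

```text
(no output)
```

View pics/top1.png

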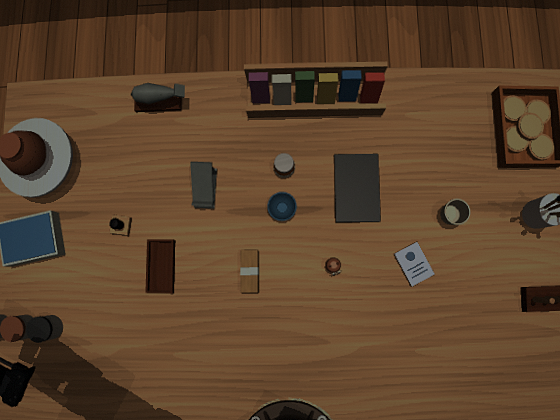

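View pics/side1.png

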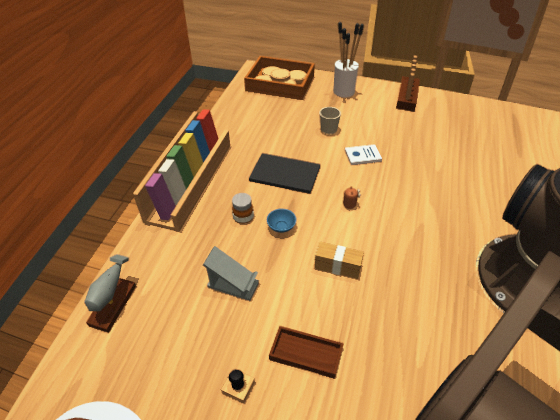

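```bash
cat >> h.py <<'E'
from scipy.optimize import minimize
def box(a,b,h): return np.array([[x,y,z] for x in(-a/2,a/2) for y in(-b/2,b/2) for z in(0,h)])
A=np.linspace(0,2*np.pi,25)
def cyl(prof): return np.vstack([np.c_[r*np.cos(A),r*np.sin(A),0*A+z] for r,z in prof])
M=dict(plinth=box(170,110,12),tray=box(130,66,20),giftbox=box(100,40,50),tile=box(90,64,12),
 owl=cyl([(15.5,0),(18,8),(18,38),(10,50)]),
 easel=np.array([[x,y,z] for y in(-25,25) for x,z in((-50,0),(50,0),(50,88),(46,88),(-45,42),(-50,38))],float))
def sil(c,th,p,z0=0,S=4):
    co,si=np.cos(p[2]),np.sin(p[2]); m=M[th]
    P=np.c_[m[:,0]*co-m[:,1]*si+p[0],m[:,0]*si+m[:,1]*co+p[1],m[:,2]+z0]
    h=cv2.convexHull(proj(c,P).astype(np.float32)).reshape(-1,2)
    im=np.zeros((420,560),np.uint8); cv2.fillConvexPoly(im,np.round(h*256).astype(np.int32),255,cv2.LINE_AA,8); return im/255.
def fit(c,th,p0,z0=0,mask=None):
    if mask is None: mask=cut_out(th,c)[0]['region']
    g=cv2.GaussianBlur(mask.astype(float),(0,0),1.2)
    f=lambda p:((cv2.GaussianBlur(sil(c,th,p*[1,1,.01],z0),(0,0),1.2)-g)**2).sum()
    b=min((minimize(f,[p0[0],p0[1],a],method='Nelder-Mead',options=dict(initial_simplex=np.array([p0[0],p0[1],a])+np.array([[0,0,0],[8,0,0],[0,8,0],[3,3,12]]),xatol=.05,fatol=.01)) for a in (100*p0[2]-5,100*p0[2]+5)),key=lambda r:r.fun)
    return np.r_[b.x[:2],b.x[2]*.01],b.fun
E
python3 - <<'E'
from h import *
C={n:read_camera(n) for n in('top','side')}
print(env.state()['tcp_rot'])
o,d=ray(C['top'],(411,265))
print(np.round(onz(C['top'],(410,244),12)[:2]),np.round(onz(C['top'],(433,275),12)[:2]))
I=dict(plinth=(634,-177,0),easel=(642,194,0),tray=(451,305,0),giftbox=(434,85,0),owl=(443,-111,0),tile=(444,-310,.43))
for th,p in I.items():
    for n in C:
        r,e=fit(C[n],th,p); print(th,n,r.round(1)[:2],round(r[2],3),round(e))
E
```

```text
[3.14143284e+00 2.96554322e-05 2.73578892e+00]
[ 492. -303.] [ 416. -356.]
plinth top [ 634.5 -177.5] 0.004 81
plinth side [ 634.2 -180.1] 0.001 44
easel top [640.7 194.7] -0.026 40
easel side [640.  198.6] -0.101 105
tray top [449.8 306.9] -0.03 21
tray side [449.3 307. ] -0.018 37
giftbox top [434.4  86.3] -0.028 8
giftbox side [433.6  86.4] 0.006 22
owl top [ 444.8 -113. ] 0.133 6
owl side [ 444.8 -115.4] 0.07 10
tile top [ 444.8 -311.8] 0.452 13
tile side [ 444.2 -310.8] 0.409 28
```

Request:
move_arm([
  [[0.56,-0.74,-0.43],0.4,1],
  [[0.56,-0.74,-0.43],0.4,1],
  [[0.56,-0.74,-0.43],0.4,1],
  [[0.56,-0.74,-0.43],0.4,1],
  [[0.56,-0.74,-0.43],0.4,1],
  [[0.56,-0.74,-0.43],0.4,1],
  [[0.56,-0.74,-0.43],0.4,1],
  [[0.56,-0.74,-0.43],0.4,1],
  [[0.56,-0.74,-0.43],0.4,1],
  [[0.56,-0.74,-0.43],0.4,1],
  [[0.56,-0.74,-0.43],0.4,1],
  [[0.56,-0.74,-0.43],0.4,1],
  [[0,0,0],0,1],
  [[0,0,0],0,1],
])

```text
t: 2.97
eef_pos: [448.9, 307.0, 249.5]
tcp_rot: [-3.141, -0.001, 3.117]
ft_force: [-0.2, 0.1, -0.0]
opening: 0.998
grip_force: 0.0
```

Request:
move_arm([
  [[0,0,-0.6],0,1],
  [[0,0,-0.6],0,1],
  [[0,0,-0.6],0,1],
  [[0,0,0],0,1],
  [[0,0,0],0,-1],
  [[0,0,0],0,-1],
  [[0,0,0],0,-1],
  [[0,0,0],0,-1],
  [[0,0,0],0,-1],
  [[0,0,0],0,-1],
  [[0,0,0],0,-1],
  [[0,0,0],0,-1],
])

```text
t: 3.97
eef_pos: [448.4, 307.9, 196.7]
tcp_rot: [3.141, 0.001, 3.12]
ft_force: [-2.1, -0.0, 8.0]
opening: 0.694
grip_force: 30.0
```

Request:
move_arm([
  [[0,0,0.4],0,-1],
  [[0,0,0.8],0,-1],
  [[0,0,1],0,-1],
  [[0,0,1],0,-1],
  [[0.15,-0.4,0.7],0.1,-1],
  [[0.33,-0.86,0],0.1,-1],
  [[0.33,-0.86,0],0.1,-1],
  [[0.33,-0.86,0],0,-1],
  [[0.33,-0.86,0],0,-1],
  [[0.33,-0.86,0],0,-1],
  [[0.33,-0.86,0],0,-1],
  [[0.33,-0.86,0],0,-1],
  [[0.33,-0.86,0],0,-1],
  [[0.33,-0.86,0],0,-1],
  [[0.33,-0.86,0],0,-1],
  [[0.33,-0.86,0],0,-1],
  [[0.33,-0.86,0],0,-1],
  [[0.33,-0.86,0],0,-1],
  [[0.33,-0.86,0],0,-1],
])

```text
t: 5.55
eef_pos: [591.6, -66.8, 313.0]
tcp_rot: [3.141, -0.0, -3.14]
ft_force: [0.0, -0.2, -2.5]
opening: 0.688
grip_force: 30.0
```

Request:
move_arm([
  [[0.33,-0.86,0],0,-1],
  [[0.33,-0.86,0],0,-1],
  [[0.33,-0.86,0],0,-1],
  [[0.33,-0.86,0],0,-1],
  [[0.2,-0.4,0],0,-1],
  [[0,0,0],0,-1],
])

```text
t: 6.05
eef_pos: [637.5, -182.9, 312.6]
tcp_rot: [-3.141, 0.0, 3.141]
ft_force: [-0.0, -1.2, -1.6]
opening: 0.689
grip_force: 30.0
```

Request:
move_arm([
  [[-0.12,0.14,-0.6],0,-1],
  [[0,0,-1],0,-1],
  [[0,0,-0.9],0,-1],
  [[0,0,-0.4],0,-1],
  [[0,0,0],0,-1],
  [[0,0,0],0,-1],
])

```text
t: 6.55
eef_pos: [633.5, -175.8, 226.3]
tcp_rot: [3.141, -0.001, -3.139]
ft_force: [-0.4, -0.4, -1.5]
opening: 0.694
grip_force: 30.0
```

```bash
python3 - <<'E'
from h import *
C={n:read_camera(n) for n in('top','side')}
for n in C:
    r,e=fit(C[n],'tray',(633,-178,0),z0=env.state()['eef_pos'][2]-196.7); print(n,r.round(3),round(e))
save(C['side'],'s2.png')
c=C['top']; 
E
```

```text
Traceback (most recent call last):
  File "h.py", line 26, in fit
    if mask is None: mask=cut_out(th,c)[0]['region']
                          ~~~~~~~~~~~~~^^^
IndexError: list index out of range
```

Request:
move_arm([
  [[0,-0.06,-0.3],0,-1],
  [[0,0,-0.26],0,-1],
  [[0,0,0],0,-1],
  [[0,0,0],0,-1],
])

```text
t: 7.03
eef_pos: [633.3, -178.2, 208.6]
tcp_rot: [3.141, -0.001, -3.14]
ft_force: [0.3, -0.4, -1.4]
opening: 0.692
grip_force: 30.0
```

Request:
move_arm([
  [[0,0,-0.05],0,-1],
  [[0,0,-0.04],0,-1],
  [[0,0,0],0,-1],
])

```text
t: 7.28
eef_pos: [633.3, -178.1, 208.2]
tcp_rot: [-3.141, 0.0, -3.139]
ft_force: [-6.9, 1.8, 18.2]
opening: 0.693
grip_force: 30.0
```

Request:
move_arm([
  [[0,0,0],0,1],
  [[0,0,0],0,1],
  [[0,0,0],0,1],
  [[0,0,0],0,1],
  [[0,0,0.5],0,1],
  [[0,0,1],0,1],
  [[0,0,1],0,1],
  [[-0.3,0.5,0.6],0,1],
  [[-0.6,0.8,0],0,1],
  [[-0.6,0.8,0],0,1],
  [[-0.6,0.8,0],0,1],
  [[-0.6,0.8,0],0,1],
  [[-0.6,0.8,0],0,1],
  [[-0.6,0.8,0],0,1],
  [[-0.6,0.8,0],0,1],
  [[-0.6,0.8,0],0,1],
  [[-0.6,0.8,0],0,1],
  [[-0.6,0.8,0],0,1],
  [[-0.33,0.3,0],0,1],
  [[0,0,0],0,1],
])

```text
t: 8.95
eef_pos: [433.0, 87.2, 299.5]
tcp_rot: [3.141, -0.001, -3.137]
ft_force: [-0.1, 0.5, -0.2]
opening: 0.997
grip_force: 0.0
```

```bash
python3 - <<'E'
from h import *
for n in('top','side'):
    c=read_camera(n)
    r=cut_out('tray',c); print([(round(x['confidence'],2),x['at']) for x in r])
    if r:
        f,e=fit(c,'tray',(633,-178,0),z0=12,mask=r[0]['region']); print(n,'tray',f.round(3),round(e))
    x=c['image'][130:260,180:420] if n=='top' else c['image'][130:320,190:390]
    cv2.imwrite(f'pics/b_{n}.png',cv2.resize(x[...,::-1],None,fx=3,fy=3,interpolation=cv2.INTER_CUBIC))
E
```

```text
[(0.55, [355.7, 184.0])]
top tray [ 6.34692e+02 -1.77662e+02  1.90000e-02] 30
[(0.88, [286.1, 167.8])]
side tray [ 6.33573e+02 -1.79241e+02  2.20000e-02] 19
```

View pics/b_top.png

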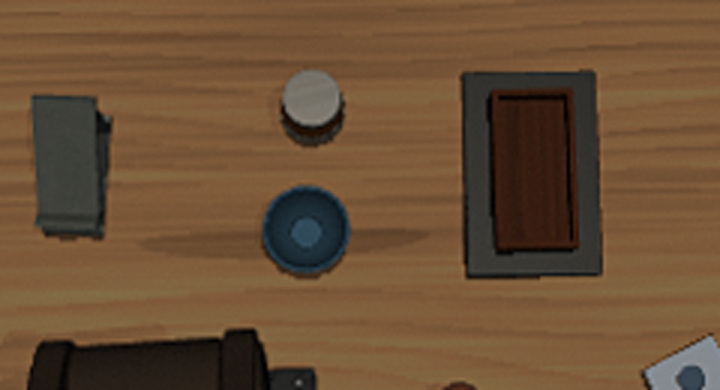

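View pics/b_side.png

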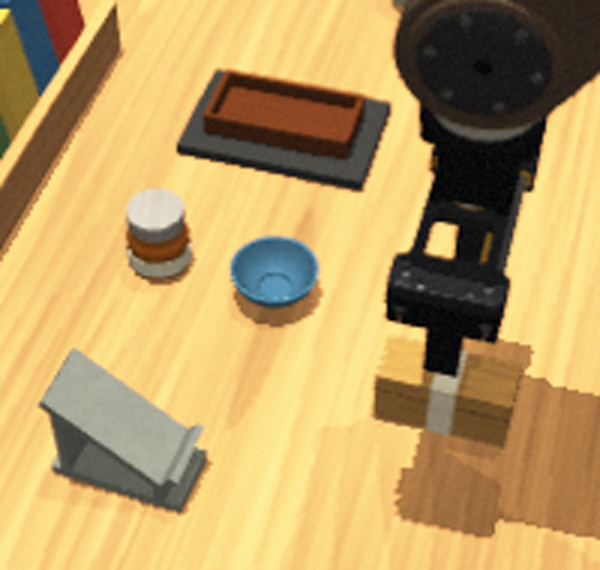

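Request:
move_arm([
  [[0.03,-0.03,-0.6],-0.1,1],
  [[0,0,-1],0,1],
  [[0,0,-0.9],0,1],
  [[0,0,-0.45],0,1],
  [[0,0,0],0,1],
  [[0,0,0],0,-1],
  [[0,0,0],0,-1],
  [[0,0,0],0,-1],
  [[0,0,0],0,-1],
  [[0,0,0],0,-1],
  [[0,0,0],0,-1],
  [[0,0,0],0,-1],
  [[0,0,0],0,-1],
  [[0,0,0],0,-1],
  [[0,0,0],0,-1],
  [[0,0,0],0,-1],
])

```text
t: 10.48
eef_pos: [435.4, 85.0, 211.0]
tcp_rot: [3.141, 0.0, 3.136]
ft_force: [0.5, 1.6, 2.7]
opening: 0.421
grip_force: 30.0
```

Request:
move_arm([
  [[0,0,0.4],0,-1],
  [[0,0,0.9],0,-1],
  [[0,0,1],0,-1],
  [[0.3,-0.4,0.8],0.1,-1],
  [[0.6,-0.8,0.2],0.1,-1],
  [[0.6,-0.8,0],0.1,-1],
  [[0.6,-0.8,0],0,-1],
  [[0.6,-0.8,0],0,-1],
  [[0.6,-0.8,0],0,-1],
  [[0.6,-0.8,0],0,-1],
  [[0.6,-0.8,0],0,-1],
  [[0.6,-0.8,0],0,-1],
  [[0.6,-0.8,0],0,-1],
  [[0.6,-0.8,0],0,-1],
  [[0.37,-0.37,0],0,-1],
  [[0,0,0],0,-1],
  [[0,0,0],0,-1],
])

```text
t: 11.9
eef_pos: [635.3, -178.6, 309.0]
tcp_rot: [3.141, -0.001, -3.124]
ft_force: [0.1, -0.5, -2.5]
opening: 0.417
grip_force: 30.0
```

Now lower to just above the tray floor (TCP 228 at touchdown).

Request:
move_arm([
  [[0,0,-0.6],0,-1],
  [[0,0,-1],0,-1],
  [[0,0,-0.6],0,-1],
  [[0,0,-0.3],0,-1],
  [[0,0,-0.2],0,-1],
  [[0,0,0],0,-1],
  [[0,0,0],0,-1],
])

```text
t: 12.48
eef_pos: [635.6, -177.8, 229.7]
tcp_rot: [-3.141, 0.001, -3.123]
ft_force: [0.0, -0.3, -2.6]
opening: 0.418
grip_force: 30.0
```

Request:
move_arm([
  [[0,0,-0.05],0,-1],
  [[0,0,-0.04],0,-1],
  [[0,0,0],0,-1],
  [[0,0,0],0,-1],
])

```text
t: 12.82
eef_pos: [635.7, -178.0, 227.8]
tcp_rot: [-3.141, 0.002, -3.123]
ft_force: [-0.4, 0.9, 6.3]
opening: 0.423
grip_force: 30.0
```

Request:
move_arm([
  [[0,0,0],0,1],
  [[0,0,0],0,1],
  [[0,0,0],0,1],
  [[0,0,0],0,1],
  [[0,0,0.5],0,1],
  [[0,0,0.9],0,1],
  [[-0.3,0.1,0.9],-0.5,1],
  [[-0.7,0.24,0],-1,1],
  [[-0.7,0.24,0],-1,1],
  [[-0.7,0.24,0],-1,1],
  [[-0.7,0.24,0],-1,1],
  [[-0.7,0.24,0],-1,1],
  [[-0.7,0.24,0],-1,1],
  [[-0.7,0.24,0],-1,1],
  [[-0.7,0.24,0],-1,1],
  [[-0.4,0.14,0],-0.5,1],
  [[0,0,0],0,1],
  [[0,0,0],0,1],
])

```text
t: 14.32
eef_pos: [446.7, -113.5, 295.6]
tcp_rot: [3.141, 0.001, 2.441]
ft_force: [0.8, -0.6, -0.7]
opening: 0.996
grip_force: 0.0
```

```bash
python3 - <<'E'
from h import *
for n in('top','side'):
    c=read_camera(n)
    r=cut_out('giftbox',c)
    print([(round(x['confidence'],2),np.round(x['at'])) for x in r])
    r=[x for x in r if np.hypot(*(np.array(x['at'])-proj(c,[[634,-178,50]])[0]))<25]
    if r:
        f,e=fit(c,'giftbox',(633,-178,0),z0=17,mask=r[0]['region']); print(n,'box',f.round(3),round(e))
    x=c['image'][140:240,300:480] if n=='top' else c['image'][130:230,230:410]
    cv2.imwrite(f'pics/c_{n}.png',cv2.resize(x[...,::-1],None,fx=3,fy=3,interpolation=cv2.INTER_CUBIC))
    # easel corners
    if n=='top':
        for px,z in (((191,162),88),((212.3,162),88),((192.7,206),40),((214.3,208),40)): print(onz(c,px,z).round(1))
a=[cv2.imread(f'pics/c_{n}.png') for n in('top','side')]; cv2.imwrite('pics/c.png',np.vstack(a))
E
```

```text
[(0.94, array([359., 187.])), (0.19, array([457., 211.]))]
top box [ 6.34762e+02 -1.78361e+02  1.40000e-02] 22
[688.1 215.2  88. ]
[686.8 165.1  88. ]
[591.2 220.   40. ]
[585.3 167.7  40. ]
[(0.91, array([282., 160.]))]
side box [ 6.35265e+02 -1.83001e+02 -2.40000e-02] 40
```

View pics/c.png

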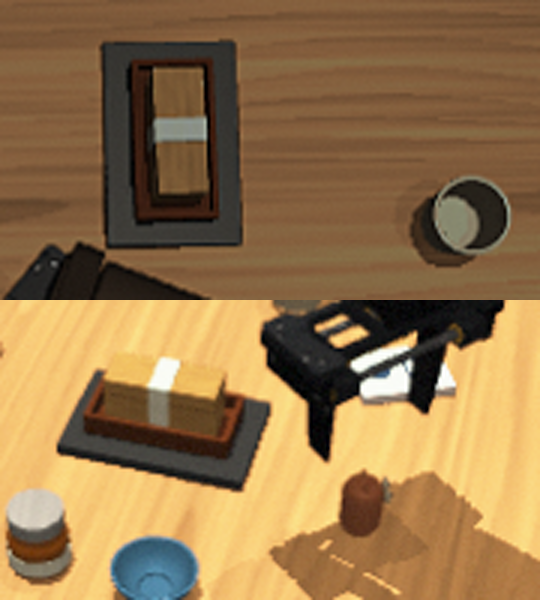

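Request:
move_arm([
  [[-0.06,-0.02,-0.6],0,1],
  [[0,0,-1],0,1],
  [[0,0,-1],0,1],
  [[0,0,-0.65],0,1],
  [[0,0,0],0,1],
  [[0,0,0],0,-1],
  [[0,0,0],0,-1],
  [[0,0,0],0,-1],
  [[0,0,0],0,-1],
  [[0,0,0],0,-1],
  [[0,0,0],0,-1],
  [[0,0,0],0,-1],
  [[0,0,0],0,-1],
  [[0,0,0],0,-1],
  [[0,0,0],0,-1],
  [[0,0,0],0,-1],
  [[0,0,0],0,-1],
])

```text
t: 15.93
eef_pos: [444.7, -113.9, 197.8]
tcp_rot: [3.141, 0.0, 2.44]
ft_force: [0.1, 0.5, 2.0]
opening: 0.369
grip_force: 30.0
```

Request:
move_arm([
  [[0,0,0.4],0,-1],
  [[0,0,0.9],0,-1],
  [[0,0,1],0,-1],
  [[0.2,-0.07,1],0,-1],
  [[0.6,-0.2,0.4],0,-1],
  [[0.7,-0.24,0],0,-1],
  [[0.7,-0.24,0],0,-1],
  [[0.7,-0.24,0],0,-1],
  [[0.7,-0.24,0],0,-1],
  [[0.7,-0.24,0],0,-1],
  [[0.7,-0.24,0],0,-1],
  [[0.7,-0.24,0],0,-1],
  [[0.5,-0.17,0],0,-1],
  [[0.15,-0.05,0],0,-1],
  [[0,0,0],0,-1],
  [[0,0,0],0,-1],
])

```text
t: 17.27
eef_pos: [634.5, -178.8, 308.3]
tcp_rot: [-3.141, -0.001, 2.44]
ft_force: [0.4, 1.0, -0.9]
opening: 0.37
grip_force: 30.0
```

Request:
move_arm([
  [[0,0,-0.6],0,-1],
  [[0,0,-0.5],0,-1],
  [[0,0,-0.25],0,-1],
  [[0,0,0],0,-1],
  [[0,0,-0.06],0,-1],
  [[0,0,0],0,-1],
  [[0,0,0],0,-1],
])

```text
t: 17.85
eef_pos: [635.2, -179.1, 267.3]
tcp_rot: [3.141, 0.001, 2.44]
ft_force: [-0.1, 0.8, -0.7]
opening: 0.371
grip_force: 30.0
```

Request:
move_arm([
  [[0,0,-0.05],0,-1],
  [[0,0,-0.04],0,-1],
  [[0,0,0],0,-1],
  [[0,0,0],0,-1],
])

```text
t: 18.18
eef_pos: [635.2, -179.1, 264.8]
tcp_rot: [3.141, 0.001, 2.44]
ft_force: [-1.8, -0.4, 7.4]
opening: 0.37
grip_force: 30.0
```

Request:
move_arm([
  [[0,0,0],0,1],
  [[0,0,0],0,1],
  [[0,0,0],0,1],
  [[0,0,0],0,1],
  [[0,0,0.5],0,1],
  [[0,0,0.9],0,1],
  [[0,0,0.9],-0.5,1],
  [[-0.3,-0.2,0],-1,1],
  [[-0.5,-0.35,0],-1,1],
  [[-0.5,-0.35,0],-1,1],
  [[-0.5,-0.35,0],-1,1],
  [[-0.5,-0.35,0],-1,1],
  [[-0.5,-0.35,0],-1,1],
  [[-0.5,-0.35,0],-1,1],
  [[-0.5,-0.35,0],-1,1],
  [[-0.5,-0.35,0],-1,1],
  [[-0.5,-0.35,0],-1,1],
  [[-0.5,-0.35,0],-1,1],
  [[-0.5,-0.35,0],-1,1],
  [[-0.5,-0.35,0],-1,1],
])

```text
t: 19.85
eef_pos: [445.4, -311.5, 332.8]
tcp_rot: [3.141, 0.0, 1.356]
ft_force: [-0.1, -0.4, -0.5]
opening: 1.001
grip_force: 0.0
```

Request:
move_arm([
  [[-0.05,-0.05,0],-1,1],
  [[0,0,0],-1,1],
  [[0,0,0],-1,1],
  [[0,0,0],-1,1],
  [[0,0,0],-1,1],
  [[0,0,0],-1,1],
  [[0,0,0],-1,1],
  [[0,0,0],-1,1],
  [[0,0,0],-1,1],
  [[0,0,0],-1,1],
  [[0,0,0],-1,1],
  [[0,0,0],-0.4,1],
  [[0,0,0],0,1],
  [[0,0,0],0,1],
])

```text
t: 21.02
eef_pos: [444.7, -312.5, 332.7]
tcp_rot: [3.142, 0.0, 0.449]
ft_force: [-0.8, 0.4, -1.0]
opening: 0.998
grip_force: 0.0
```

```bash
python3 - <<'E'
from h import *
print(env.state()['joints'])
for n in('top','side'):
    c=read_camera(n)
    r=[x for x in cut_out('owl',c) if np.hypot(*(np.array(x['at'])-proj(c,[[634,-178,90]])[0]))<25]
    if r:
        f,e=fit(c,'owl',(635,-178,0),z0=67,mask=r[0]['region']); print(n,'owl',f.round(3),round(e))
    r=cut_out('easel',c); print([(x['confidence'],x['region'].sum()) for x in r])
    m=r[0]['region'].astype(np.uint8); cn=cv2.findContours(m,0,2)[0]
    x=c['image'].copy(); cv2.drawContours(x,cn,-1,(255,0,0),1)
    s=sil(c,'easel',(640.7,194,-.033)); cv2.drawContours(x,cv2.findContours((s>.5).astype(np.uint8),0,2)[0],-1,(0,255,0),1)
    x=x[150:220,175:225] if n=='top' else c['image'][240:310,195:265]
    cv2.imwrite(f'pics/d_{n}.png',cv2.resize(x[...,::-1],(560,560) if n=='side' else (400,560),interpolation=cv2.INTER_NEAREST))
    if n=='side':
        cv2.imwrite('pics/d_owl.png',cv2.resize(c['image'][110:210,225:405][...,::-1],None,fx=4,fy=4,interpolation=cv2.INTER_CUBIC))
    else: y=c['image'][150:220,175:225]; cv2.imwrite('pics/d_top2.png',cv2.resize(y[...,::-1],(400,560),interpolation=cv2.INTER_CUBIC))
cv2.imwrite('pics/d.png',np.hstack([cv2.imread('pics/d_top.png'),cv2.imread('pics/d_top2.png')]))
E
```

```text
[-7.34149381e-01  4.64268545e-01  1.83899308e+00 -5.04369743e-05
  8.38300414e-01  3.87544367e-01]
top owl [ 6.34170e+02 -1.78939e+02  1.27000e-01] 8
[(0.83, np.int64(1119))]
side owl [ 6.34263e+02 -1.81632e+02  1.31000e-01] 4
[(0.85, np.int64(1797))]
```

View pics/d.png

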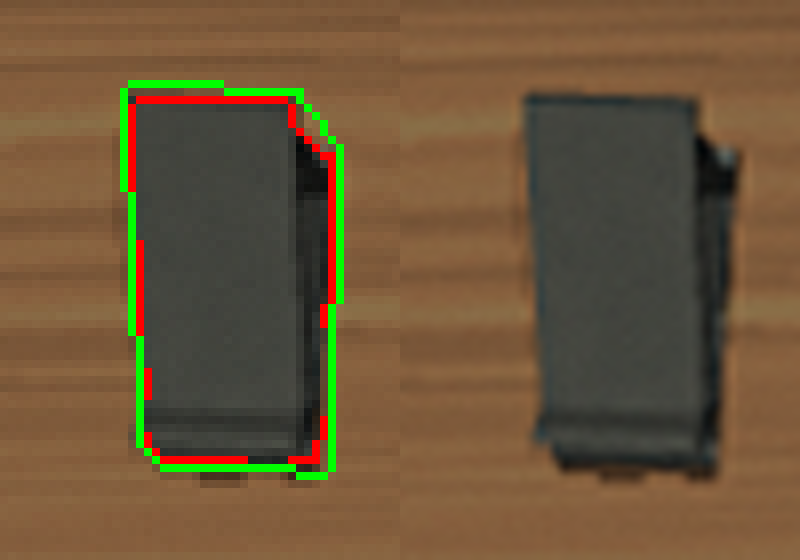

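View pics/d_owl.png

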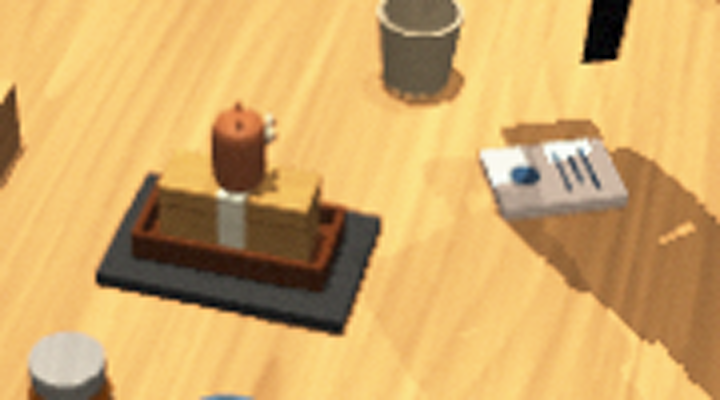

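```bash
python3 - <<'E'
from h import *
c=read_camera('top')
for X,Y,z in((127,96,88),(297,100,88),(142,405,31),(297,415,31),(135,440,42),(300,447,42),(340,155,3),(315,470,0)):
    print(onz(c,(175+(X+.5)/8-.5,150+(Y+.5)/8-.5),z).round(1))
E
```

```text
[689.2 216.5  88. ]
[686.7 166.5  88. ]
[606.8 222.8  31. ]
[602.7 175.5  31. ]
[594.5 222.7  42. ]
[591.4 172.8  42. ]
[688.5 166.6   3. ]
[590.1 174.9   0. ]
```

Request:
move_arm([
  [[0,0.02,-0.6],0,1],
  [[0,0,-1],0,1],
  [[0,0,-1],0,1],
  [[0,0,-1],0,1],
  [[0,0,-0.7],0,1],
  [[0,0,-0.3],0,1],
  [[0,0,0],0,1],
  [[0,0,0],0,1],
])

```text
t: 22.03
eef_pos: [444.9, -312.1, 195.2]
tcp_rot: [3.141, -0.0, 0.448]
ft_force: [-0.4, -0.2, 0.5]
opening: 1.001
grip_force: 0.0
```

Request:
move_arm([
  [[0,0.01,-0.07],0,1],
  [[0,0,0],0,1],
  [[0,0,0],0,-1],
  [[0,0,0],0,-1],
  [[0,0,0],0,-1],
  [[0,0,0],0,-1],
  [[0,0,0],0,-1],
  [[0,0,0],0,-1],
  [[0,0,0],0,-1],
  [[0,0,0],0,-1],
  [[0,0,0],0,-1],
])

```text
t: 22.95
eef_pos: [444.7, -311.6, 192.8]
tcp_rot: [3.142, -0.0, 0.448]
ft_force: [0.1, 1.4, 3.4]
opening: 0.667
grip_force: 30.0
```

```bash
python3 - <<'E'
from h import *
th=np.radians(35);u=np.array([np.cos(th),np.sin(th)]);nn=np.array([-np.sin(th),np.cos(th)])
B=np.array([0,56.])
def ex(poly): return np.array([[x,y,z] for y in(-25,25) for x,z in poly],float)
pl=ex([B+u*a+nn*b for a,b in((-45,0),(56,0),(56,-8),(-45,-8))])
lip=ex([B+u*a+nn*b for a,b in((-45,14),(-51,14),(-51,-8),(-45,-8))])
parts=[pl,lip,box(100,50,6),ex([(44,0),(50,0),(50,80),(44,80)])]
def usil(c,p):
    s=np.zeros((420,560))
    for q in parts:
        M['q']=q; s=np.maximum(s,sil(c,'q',p))
    return s
G={}
for n in('top','side'):
    c=read_camera(n); r=cut_out('easel',c)
    G[n]=(c,cv2.GaussianBlur(r[0]['region'].astype(float),(0,0),1.2))
f=lambda p,n:((cv2.GaussianBlur(usil(G[n][0],p*[1,1,.01]),(0,0),1.2)-G[n][1])**2).sum()
for ns in(['top'],['side'],['top','side']):
    b=minimize(lambda p:sum(f(p,n) for n in ns),[640,195,-5],method='Nelder-Mead',options=dict(initial_simplex=np.array([640,195,-5])+np.array([[0,0,0],[6,0,0],[0,6,0],[2,2,8]]),xatol=.05,fatol=.01))
    print(ns,b.x.round(2),b.fun)
E
```

```text
['top'] [640.19 194.77  -6.21] 45.23595343798999
['side'] [639.38 197.54  -4.06] 53.8359038949382
['top', 'side'] [639.93 196.21  -6.19] 112.03967999057473
```

Request:
move_arm([
  [[0,0,0.4],0,-1],
  [[0,0,0.9],0,-1],
  [[0,0,1],0,-1],
  [[0,0,1],0,-1],
  [[0.1,0.3,0.9],-0.2,-1],
  [[0.32,0.85,0],-0.5,-1],
  [[0.32,0.85,0],-0.5,-1],
  [[0.32,0.85,0],-0.5,-1],
  [[0.32,0.85,0],-0.5,-1],
  [[0.32,0.85,0],-0.5,-1],
  [[0.32,0.85,0],-0.5,-1],
  [[0.32,0.85,0],-0.5,-1],
  [[0.32,0.85,0],-0.5,-1],
  [[0.32,0.85,0],-0.5,-1],
  [[0.32,0.85,0],-0.5,-1],
  [[0.32,0.85,0],-0.5,-1],
  [[0.32,0.85,0],-0.5,-1],
  [[0.32,0.85,0],-0.2,-1],
  [[0.32,0.85,0],0,-1],
  [[0.32,0.85,0],0,-1],
])

```text
t: 24.82
eef_pos: [592.0, 81.2, 318.2]
tcp_rot: [3.141, 0.001, -0.064]
ft_force: [0.3, -0.3, -2.2]
opening: 0.667
grip_force: 30.0
```

Request:
move_arm([
  [[0.32,0.85,0],0,-1],
  [[0.32,0.85,0],0,-1],
  [[0.32,0.85,0],0,-1],
  [[0.25,0.6,0],0,-1],
  [[0.12,0.2,0],0,-1],
  [[0,0,0],0,-1],
  [[0,0,0],0,-1],
])

```text
t: 25.4
eef_pos: [631.4, 180.0, 318.1]
tcp_rot: [3.141, 0.001, -0.064]
ft_force: [-0.1, -0.3, -2.3]
opening: 0.668
grip_force: 30.0
```

Request:
move_arm([
  [[0.12,0.25,0],0,-1],
  [[0.1,0.26,-0.4],0,-1],
  [[0,0,-0.6],0,-1],
  [[0,0,0],0,-1],
  [[0,0,0],0,-1],
  [[0,0,0],0,-1],
])

```text
t: 25.9
eef_pos: [638.4, 195.5, 288.9]
tcp_rot: [3.141, -0.0, -0.065]
ft_force: [-0.0, -0.6, -1.8]
opening: 0.673
grip_force: 30.0
```

```bash
python3 - <<'E'
from h import *
c=read_camera('side')
cv2.imwrite('pics/e.png',cv2.resize(c['image'][210:320,170:300][...,::-1],None,fx=5,fy=5,interpolation=cv2.INTER_CUBIC))
E
```

```text
(no output)
```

View pics/e.png

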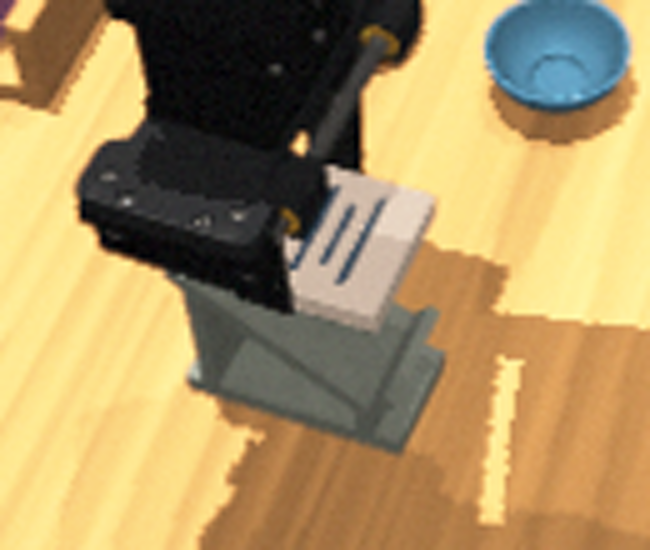

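Request:
move_arm([
  [[0,0,-0.2],0,-1],
  [[0,0,-0.15],0,-1],
  [[0,0,-0.1],0,-1],
  [[0,0,-0.1],0,-1],
  [[0,0,0],0,-1],
])

```text
t: 26.37
eef_pos: [638.1, 195.8, 272.0]
tcp_rot: [-3.142, 0.0, -0.064]
ft_force: [-1.7, 1.0, 3.9]
opening: 0.671
grip_force: 30.0
```

Request:
move_arm([
  [[0,0,-0.1],0,-1],
  [[0,0,-0.1],0,-1],
  [[0,0,-0.1],0,-1],
  [[0,0,-0.1],0,-1],
  [[0,0,-0.08],0,-1],
  [[0,0,0],0,-1],
])

```text
t: 26.87
eef_pos: [638.3, 195.6, 257.4]
tcp_rot: [3.141, -0.0, -0.064]
ft_force: [0.2, 1.2, 4.2]
opening: 0.67
grip_force: 30.0
```

Request:
move_arm([
  [[0,0,-0.08],0,-1],
  [[0,0,-0.08],0,-1],
  [[0,0,-0.06],0,-1],
  [[0,0,0],0,-1],
])

```text
t: 27.2
eef_pos: [638.3, 195.5, 251.0]
tcp_rot: [3.141, -0.0, -0.064]
ft_force: [-0.1, 0.7, 3.5]
opening: 0.671
grip_force: 30.0
```

```bash
python3 - <<'E'
from h import *
c=read_camera('side')
cv2.imwrite('pics/f.png',cv2.resize(c['image'][220:310,190:280][...,::-1],None,fx=6,fy=6,interpolation=cv2.INTER_CUBIC))
E
```

```text
(no output)
```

View pics/f.png

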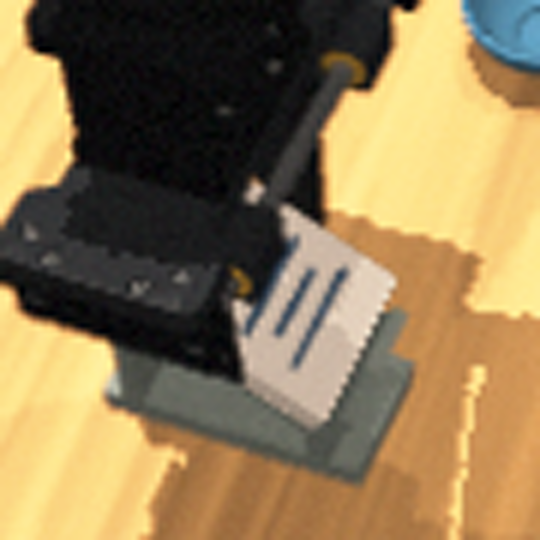

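Request:
move_arm([
  [[0,0,-0.04],0,-1],
  [[-0.02,0,-0.014],0,-1],
  [[-0.02,0,-0.014],0,-1],
  [[0,0,0],0,-1],
])

```text
t: 27.58
eef_pos: [637.0, 195.6, 249.1]
tcp_rot: [3.141, 0.0, -0.064]
ft_force: [-1.3, 0.8, 4.0]
opening: 0.668
grip_force: 30.0
```

Request:
move_arm([
  [[-0.02,0,-0.03],0,-1],
  [[-0.02,0,-0.014],0,-1],
  [[0,0,0],0,-1],
])

```text
t: 27.83
eef_pos: [635.8, 195.6, 247.9]
tcp_rot: [3.142, -0.0, -0.064]
ft_force: [-0.7, -1.1, 4.3]
opening: 0.67
grip_force: 30.0
```

Request:
move_arm([
  [[-0.03,0,-0.02],0,-1],
  [[-0.03,0,-0.02],0,-1],
  [[0,0,0],0,-1],
])

```text
t: 28.08
eef_pos: [634.8, 195.6, 247.7]
tcp_rot: [-3.141, -0.004, -0.064]
ft_force: [3.8, -0.4, 8.6]
opening: 0.668
grip_force: 30.0
```

Request:
move_arm([
  [[0,0,0],0,-0.0],
  [[0,0,0],0,1],
  [[0,0,0],0,1],
  [[0,0,0],0,1],
  [[0,0,0],0,1],
  [[0,0,0.4],0,1],
  [[0,0,0.8],0,1],
  [[0,0,1],0,1],
  [[0,0,1],0,1],
  [[-0.5,-0.5,0.5],0,1],
  [[-0.9,-0.9,0],0,1],
  [[-0.9,-0.9,0],0,1],
  [[-0.9,-0.9,0],0,1],
  [[-0.5,-0.5,0],0,1],
  [[0,0,0],0,1],
  [[0,0,0],0,1],
])

```text
t: 29.42
eef_pos: [522.8, 84.1, 358.8]
tcp_rot: [-3.141, -0.001, -0.066]
ft_force: [1.7, -0.1, -0.2]
opening: 0.999
grip_force: 0.0
```

```bash
python3 - <<'E'
from h import *
c=read_camera('side'); t=read_camera('top')
a=cv2.resize(c['image'][225:305,190:270],(560,560),interpolation=cv2.INTER_CUBIC)
b=cv2.resize(t['image'][155:215,185:220],(240,411),interpolation=cv2.INTER_CUBIC)
o=np.zeros((560,800,3),np.uint8); o[:,:560]=a; o[:411,560:]=b
cv2.imwrite('pics/g.png',o[...,::-1]); save(c,'side_end.png')
th=np.radians(35); p=np.array([[x,y,z] for x in(-45,45) for y in(-32,32) for z in(0,12)],float)
M['tl']=np.c_[p[:,0]*np.cos(th)-p[:,2]*np.sin(th),p[:,1],p[:,0]*np.sin(th)+p[:,2]*np.cos(th)+56]
for k,cc in(('top',t),('side',c)):
    r=cut_out('tile',cc); print([(x['confidence'],x['at']) for x in r])
    if r: print(k,[np.round(q,3) for q in fit(cc,'tl',(640,195,-.06),mask=r[0]['region'])])
E
```

```text
[(0.75, [201.7, 177.2]), (0.73, [286.9, 166.3])]
top [array([ 6.47139e+02,  1.95260e+02, -7.10000e-02]), np.float64(437.793)]
[(0.63, [230.6, 264.7])]
side [array([ 6.41354e+02,  1.94873e+02, -3.10000e-02]), np.float64(10.886)]
```

View pics/g.png

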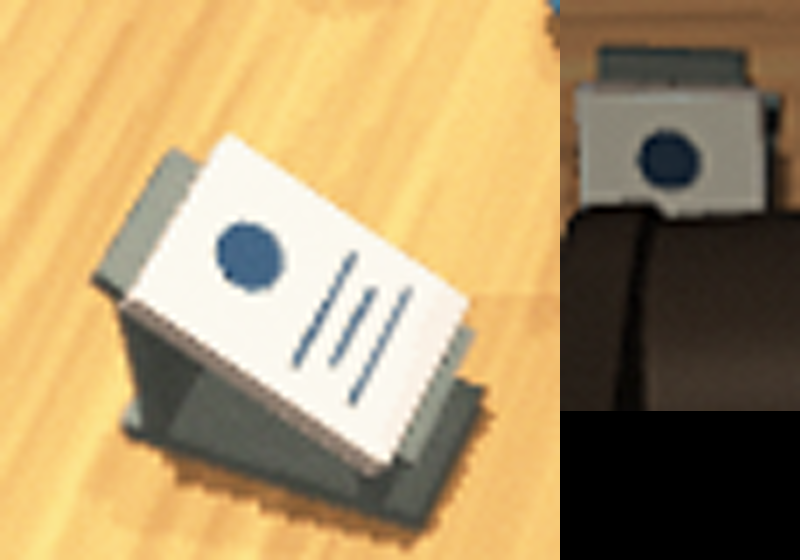

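View pics/side_end.png

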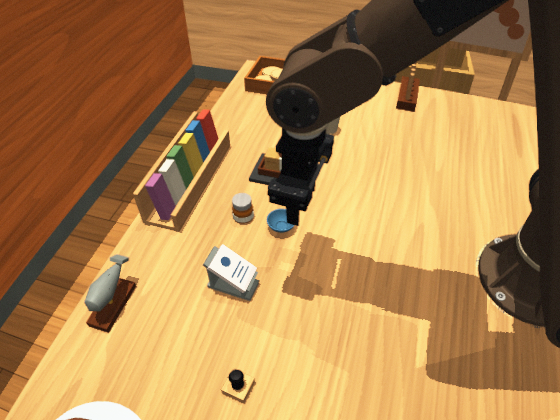

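Request:
move_arm([
  [[-0.4,0,0.3],0,1],
  [[-0.8,0,0.5],0,1],
  [[-0.8,0,0.5],0,1],
  [[-0.6,0,0.2],0,1],
  [[0,0,0],0,1],
  [[0,0,0],0,1],
])

```text
t: 30.12
eef_pos: [445.1, 85.2, 403.1]
tcp_rot: [-3.142, -0.001, -0.063]
ft_force: [0.1, -0.1, -0.9]
opening: 1.002
grip_force: 0.0
```

```bash
python3 - <<'E'
from h import *
th=np.radians(35); p=np.array([[x,y,z] for x in(-45,45) for y in(-32,32) for z in(0,12)],float)
M['tl']=np.c_[p[:,0]*np.cos(th)-p[:,2]*np.sin(th),p[:,1],p[:,0]*np.sin(th)+p[:,2]*np.cos(th)+56]
t=read_camera('top')
for n,q,z,a in(('tile','tl',0,(640,195,-.06)),('owl','owl',67,(635,-178,0)),('giftbox','giftbox',17,(635,-178,0))):
    r=cut_out(n,t)
    if r: print(n,[np.round(v,3) for v in fit(t,q,a,z,r[0]['region'])])
o=cv2.resize(t['image'][140:230,180:480],(800,240),interpolation=cv2.INTER_CUBIC); cv2.imwrite('pics/h.png',o[...,::-1])
E
```

```text
tile [array([ 6.40641e+02,  1.95197e+02, -9.40000e-02]), np.float64(20.8)]
owl [array([ 6.33048e+02, -1.80088e+02, -4.40000e-02]), np.float64(18.037)]
giftbox [array([ 6.33401e+02, -1.77831e+02,  1.80000e-02]), np.float64(180.03)]
```

View pics/h.png

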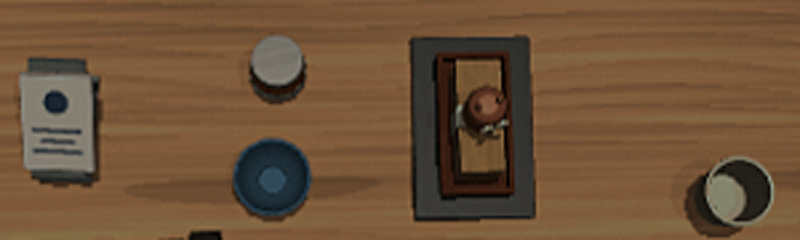

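The tile is seated, centred at (640.6, 195.2), and the owl, box and tray stack stands in the middle of the slab. I'm handing the job in.

```bash
python3 -c "
from cell import env
print(env.job_done())"
```

```text
the job is handed in; nothing more can be done
None
```

The job is handed in: camera checks showed the tray centred on the slab, the box in it, the owl standing on the box and the tile seated on the easel; I never moved the cup, jar, dish or stamp, and the run took about 30 s of the 120 s allowed.

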